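# Lock the keyhole cover onto the valve box

### The job

Put the service cover back on the valve box: lower it flat onto the deck so that both screw heads come up through the wide ends of its keyholes and the cover holds the sprung catch down, then slide it towards the end of the box away from the catch until it is fully home and the catch has sprung up behind it. Feel your way gently, without forcing the cover against the screws or deck (touch down slowly and stay below 70 N), let go of it, and leave the other things on the bench where they are.

Things in the scene. Friction and masses are not known exactly. Their poses are not given: they have to be found in the camera images.
- cover: Loose flat aluminium cover, 150 (x) by 120 (y) by 5 mm, 0.36 to 0.56 kg, on a 4 mm rubber mat. Origin: centre of its underside, z up. Two keyholes side by side at y = +-42 mm: wide end (eight-sided, 20 mm across) centred at x = +24 mm; from it an 11 mm wide slot runs towards -x, its end wall at x = -4 mm. Slots pass the screws' shanks, not their heads.
- handle (a point): Centre of the bar of the cover's black bridge handle, 32 mm above the origin of the cover. Bar 12 mm wide (cover x), 66 mm long (cover y), 14 mm high (25 to 39 mm above the cover's underside), on two posts 10 mm wide in y, at y = +-28 mm. Cover on deck: friction near 1, so take downward load off before sliding; a touch-down at 20 mm/s already knocks with about 50 N.
- valve_box: Fixed grey box on the bench, 50 mm high; flat deck from x = -125 to +105 mm, y = +-85 mm, with a small sunk service well in its middle. Origin at bench level under the well, z up. The sprung catch stands at the -x end. Cover and box x axes point the same way when fitted; the cover is slid towards +x. Do not load the cover against box or screws with 70 N or more.
- screws_nominal (a point): Point on the deck (z = 50 mm, origin's x and y, axes as the box) about which the two upright shoulder screws stand, at y = +-42 mm. Shank 8 mm thick; head 16 mm across, from 7 to 12 mm above the deck. Screws and catch together are set up to 12 mm off nominal, forwards or back along x; this is NOT reported: feel (or see) it.
- home_nominal (a point): The same point again, as the place of the cover's origin when home, if the screws are nominal (else shifted along x with them): slot ends against the shanks, catch 2 mm behind the cover's edge. To pass the heads through the wide ends, the cover's origin must first be 24 mm to the -x side of home, within 2 mm; too far off, the cover lands on the heads, 12 mm too high.
- catch (a joint): Sprung brass pin, 10 mm thick, rounded top, 8 mm proud of the deck, centred 82 mm to the -x side of the screws, y = 0. 0 = fully up; grows as it is pressed down (m), 0.008 = level with the deck. Takes 1 to 1.5 N to hold down; the lowered cover's weight does it. When the cover is home it springs up behind the cover's -x edge.
- beaker: Bystander: glass beaker, 70 mm across, 85 mm high, origin under its centre.
- screwdriver: Bystander: screwdriver lying on the bench, origin under its middle.
- weight: Bystander: round steel weight with a knob, 64 mm across, 52 mm high, origin under its centre.
Mind the look-alikes: they are no part of the job. What is meant by the cover is not green, pink or red, and is the larger of those in its own colour.

How it is judged:
On the way:
1. the cover lies flat on the deck with the screw heads through the wide ends and the catch held down (z of cover in the frame of valve_box between 0.047 and 0.0525 m and angle between cover's own z axis and vertical below 0.05 rad and x of cover in the frame of valve_box between -0.042 and -0.006 m and value of joint catch above 0.004 m), for 0.1 s.
At the end, for the whole second after the job is handed in: The cover lies flat on the deck (within 2.5 mm), in line with the box (0.08 rad, 5 mm sideways, 15 mm lengthways, as the screws are set within 12 mm), the catch has sprung up behind it (within 2 mm of fully up), and the cover is at rest and released (z of cover in the frame of valve_box between 0.047 and 0.0525 m and angle between cover's own z axis and vertical below 0.04 rad and x of cover in the frame of valve_box between -0.015 and 0.015 m and y of cover in the frame of valve_box between -0.005 and 0.005 m and angle between the x axis of cover and the x axis of valve_box, either way round below 0.08 rad and value of joint catch below 0.002 m and linear speed of cover below 0.01 m/s); the robot touches nothing.
It fails at once if the cover is forced against the box or its screws with 70 N or more (contact force between cover and valve_box above 70 N).
It fails at once if a bystander is moved more than 30 mm (distance of any of beaker, screwdriver, weight from where it was at the start of the episode above 0.03 m).
It also fails if it takes over 64 s, if anything falls off the work surface, if the arm or the gripper's body presses on something with over 40 N, if the wrist force passes 120 N, or if a joint passes its speed limit or range.

### The arm

A 6-joint arm with a two-finger parallel gripper is mounted at the origin on the work surface. World frame = base frame: x ahead of the robot, y to its left, z up, the work surface at z = 0. Lengths are in m, angles in rad, forces in N, time in s.
With the tool pointing down it reaches from about 0.25 to 0.725 m from the base axis. Payload 4 kg.
Tool frame: the origin (TCP) lies at the centre of the arm's flange, where the gripper is bolted on; the fingertips stand 173 mm ahead of it and the grasp point (between the pads) lies 155 mm ahead of it; x points along the fingers, z is the direction in which the jaws open and shut, and the axes are right-handed (so a half turn about x gives the same grasp; the last joint's range is limited). The gripper opens to 85 mm and grips with 20 to 120 N. Pads are 22 mm wide; open, the fingers measure 114 mm over their backs; the gripper's body (76 mm by 85 mm) begins 54 mm behind the grasp point. The pads swing forward as they close: fully open they stand 13 mm farther back than shut.
Start: joints at [-1.266, 0.241, 0.005, 1.335, 0, 1.571], TCP at [0.15, -0.477, 0.405] pointing down, gripper open.
Joint ranges: [-2.72, 2.72], [-1.05, 1.87], [-1.09, 1.28], [-1.99, 2.15], [-1.42, 1.44], [-3.14, 3.14]. Speed limits (rad/s): [2.79, 2.79, 3.14, 3.14, 3.14, 3.14].

### API

Orientations are given as a unit quaternion [x, y, z, w].
In Python, from workcell import bot gives the robot as it stands.
- The arm moves only by the tool arm_command, never from a script. Its argument "moves" is one flat list of numbers, 7 for each row, row after row: the shift along the tool's x, y, z in m, then the turn, a rotation vector about the tool's x, y, z in rad, then the closure, from -1 (fully open) to 1 (shut). A call has 1 to 20 rows; each row shifts and turns the pose as measured when the row begins, along the tool's axes as they then stand; what a row does not reach is not made up. A row lasts 1/12 s, in which the tool goes at most 41.7 mm and 7.16 degrees, less where a joint would pass 70% of its speed; a pose out of reach is approached as far as the arm can. A call with a gripper value outside its range is refused whole. The fingers move at their own pace and stop on an object; the grip force is fixed at half the most. Time passes only in rows, so rows that do not move let the fingers close. It gives the time, the measured TCP pose, the force and the opening at its end, in the units of the state.
- bot.get_obs(): the state, without advancing time (a new reading comes with each control period).
- bot.camera(name): name is "scene" or "side" or "wrist"; returns the picture (420x560x3 uint8, red, green, blue); there is no depth.
- bot.get_calibration(name): a dict with "mtx" (3x3 intrinsics, pixels), "dist" ([k1, k2, p1, p2, k3] as OpenCV has them; the pictures are not rectified), "world_from_camera" (4x4, takes a point from camera to world coordinates); the wrist camera has in their place "mount" (4x4, takes a point from camera to tool coordinates, whose origin is the TCP and whose axes are the tool frame's). Camera axes: x right, y up, looking along -z (the intrinsics and any distortion apply to the point x, -y, -z); pixel columns grow to the right and rows downward; lengths in m; the calibration is good to about 2 mm. A picture is of the moment at which its call begins: read the wrist's pose just before it. get_calibration takes no time and is no camera call.
- bot.job_done(): hands the job in, once; it reports no verdict.
The state is a dict: "clock": time; "joint_pos": joint angles; "joint_vel": joint speeds; "tau": joint torques, N m; "eef_pos": TCP position; "tool_rot": TCP orientation; "ft_force": force on the tool from outside, world axes, zero at the start; "ft_torque": the same for the moment, N m; "grip_width": finger opening in m.
Only numpy, scipy, OpenCV 4.12 (cv2) and the standard library are available. Lean on these libraries where they do the work, as an engineer would, in place of code of your own. Each camera call takes 0.05 s, during which the arm holds its last target.

## Working session

There is one attempt and no reset: what is moved stays moved. The work goes in short steps, Python scripts to look and compute and a tool call to move; the robot and the scene stay as the last step left them, time stands still between calls to the robot, and variables do not carry over. Pictures are saved under pics/ and viewed, and the job is handed in when it is done.

Besides the shell and the picture viewer there is one more tool, called as name(argument=value, ...), one argument or row to a line, values as JSON. arm_command: Moves the arm, as the interface text tells. Its arguments: {"type":"object","properties":{"moves":{"type":"array"}},"required":["moves"]}

```bash
ls; mkdir -p pics
python3 - <<'E'
from workcell import bot
import cv2
o=bot.get_obs();print(o)
for n in ["scene","side","wrist"]:
    im=bot.camera(n);cv2.imwrite(f"pics/{n}0.png",im[:,:,::-1])
    c=bot.get_calibration(n);print(n,c)
E
```

```text
pics
{'clock': 0.0, 'joint_pos': array([-1.26597955e+00,  2.41426818e-01,  3.70952163e-03,  1.33518294e+00,
       -1.84535699e-05,  1.57079817e+00]), 'joint_vel': array([-0.00045313, -0.00089158, -0.00123048,  0.00021011, -0.00022065,
       -0.00102656]), 'tau': array([-8.32490787e-05, -3.72318256e+01,  2.52407312e+01,  1.68873626e-02,
       -1.29039931e-04,  7.22618722e-06]), 'eef_pos': array([ 0.14997646, -0.476696  ,  0.40380004]), 'tool_rot': array([ 0.41872969,  0.57071657, -0.41786015,  0.56950938]), 'ft_force': array([0.34051706, 0.83208328, 0.01430117]), 'ft_torque': array([-0.00191846, -0.00245727, -0.00941573]), 'grip_width': 0.08527554179182599}
scene {'mtx': array([[461.92198128,   0.        , 274.41331033],
       [  0.        , 461.92198128, 208.59781937],
       [  0.        ,   0.        ,   1.        ]]), 'dist': array([-0.00700705,  0.        ,  0.        ,  0.        ,  0.        ]), 'world_from_camera': array([[-0.14067908, -0.58014034,  0.80227588,  1.61166623],
       [ 0.98995513, -0.07090125,  0.12231865,  0.08643119],
       [-0.01407962,  0.8114248 ,  0.5
[... 504 characters left out ...]
07337  ,  0.59008096,  1.0140035 ],
       [ 0.        ,  0.        ,  0.        ,  1.        ]])}
wrist {'mtx': array([[365.17365096,   0.        , 278.57968979],
       [  0.        , 365.17365096, 211.26076274],
       [  0.        ,   0.        ,   1.        ]]), 'dist': array([-0.02459317,  0.        ,  0.        ,  0.        ,  0.        ]), 'mount': array([[-6.15140558e-05,  2.64538314e-01, -9.64375174e-01,
         3.08499640e-02],
       [-3.25586782e-04,  9.64375120e-01,  2.64538319e-01,
         6.63951764e-02],
       [ 9.99999945e-01,  3.30260634e-04,  2.68075533e-05,
         2.02171721e-04],
       [ 0.00000000e+00,  0.00000000e+00,  0.00000000e+00,
         1.00000000e+00]])}
```

View pics/scene0.png

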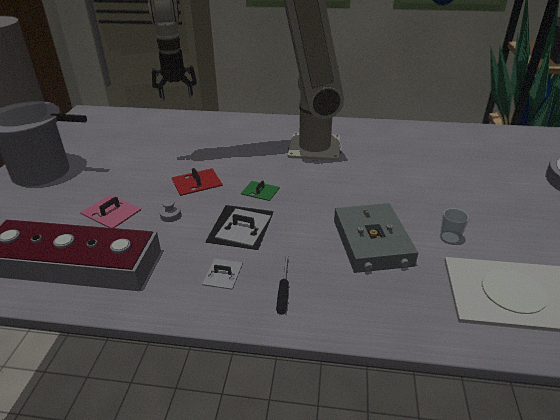

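View pics/side0.png

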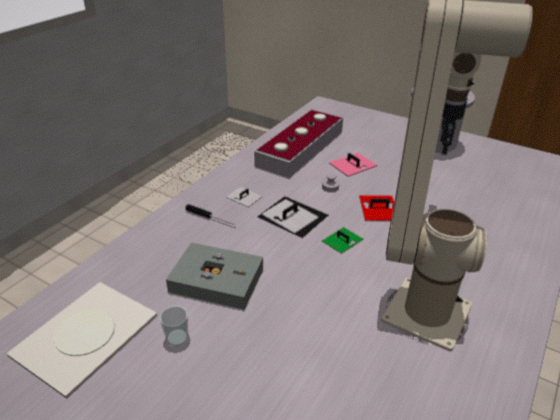

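View pics/wrist0.png

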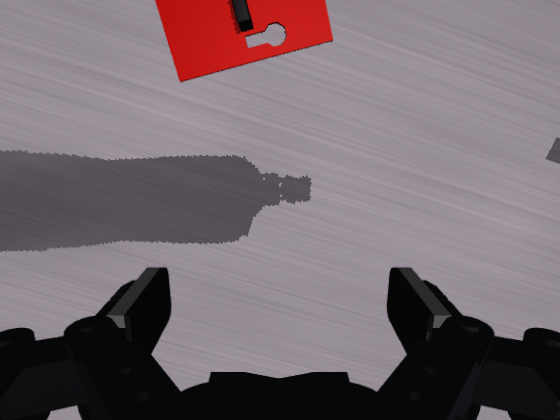

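The candidates in the scene view are red (197,181), pink (110,211), green (260,190), small white (223,272) and larger white on the dark mat (240,226). The larger white one fits, because it is the largest of its colour and lies on the mat. I'll check it in an enlarged crop.

```bash
cat > h.py <<'E'
import numpy as np, cv2
from workcell import bot
from scipy.spatial.transform import Rotation as R
def campose(n,obs=None):
    c=bot.get_calibration(n)
    if n!="wrist": return c,c["world_from_camera"]
    T=np.eye(4);T[:3,:3]=R.from_quat(obs["tool_rot"]).as_matrix();T[:3,3]=obs["eef_pos"]
    return c,T@c["mount"]
def cast(n,px,z,obs=None):
    c,W=campose(n,obs)
    p=cv2.undistortPoints(np.array(px,float).reshape(-1,1,2),c["mtx"],c["dist"]).reshape(-1,2)
    d=np.c_[p[:,0],-p[:,1],-np.ones(len(p))]@W[:3,:3].T
    o=W[:3,3]
    return o+d*((z-o[2])/d[:,2])[:,None]
def proj(n,P,obs=None):
    c,W=campose(n,obs)
    q=(np.atleast_2d(P)-W[:3,3])@W[:3,:3]
    q=q*[1,-1,-1]
    return cv2.projectPoints(q,np.zeros(3),np.zeros(3),c["mtx"],c["dist"])[0].reshape(-1,2)
E
python3 - <<'E'
import cv2
a=cv2.imread("pics/scene0.png")[170:300,190:440]
cv2.imwrite("pics/c1.png",cv2.resize(a,None,fx=3.2,fy=3.2,interpolation=cv2.INTER_CUBIC))
a=cv2.imread("pics/side0.png")[180:310,160:340]
cv2.imwrite("pics/c2.png",cv2.resize(a,None,fx=4,fy=4,interpolation=cv2.INTER_CUBIC))
E
```

```text
(no output)
```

View pics/c1.png

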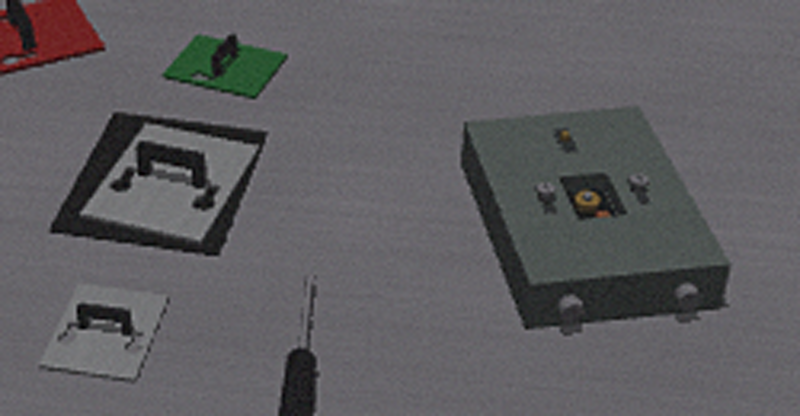

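View pics/c2.png

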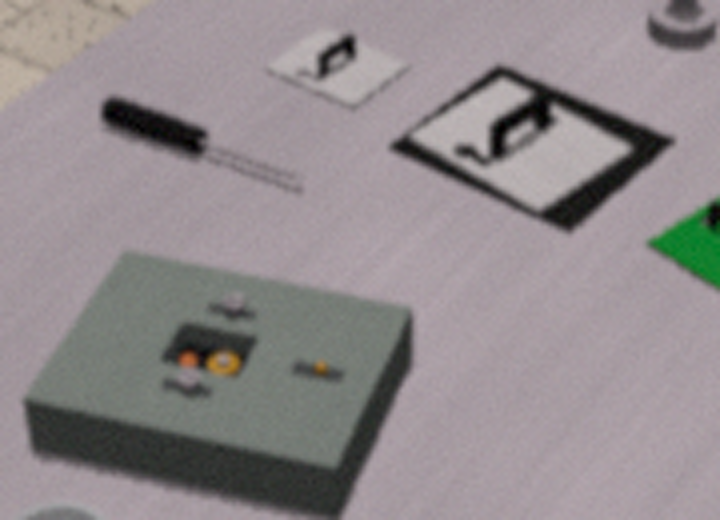

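The crop confirms it: the white cover on the mat, with the wide keyhole ends towards the viewer (scene about 229,227 and 254,232). On the box, the catch pin is at (366,212) and the screws at (360,229) and (389,227). The catch end faces the robot.

Run:
```python
from h import *
s=lambda u,v:(190+u/3.2,170+v/3.2)
print("cover corners",cast("scene",[s(145,122),s(258,140),s(212,243),s(80,215)],0.009)[:,:2].round(3))
print("mat",cast("scene",[s(114,112),s(267,130),s(220,255),s(52,232)],0.004)[:,:2].round(3))
print("handle top ends",cast("scene",[s(140,147),s(206,158)],0.043)[:,:2].round(3))
print("deck",cast("scene",[s(462,123),s(640,108),s(729,265),s(528,283)],0.05)[:,:2].round(3))
print("screws",cast("scene",[s(545,188),s(639,180)],0.062)[:,:2].round(3))
print("catch",cast("scene",[s(566,134)],0.058)[:,:2].round(3))
print("weight,driver,beaker",cast("scene",[(170,213),(283,310),(287,257),(453,237)],0.0)[:,:2].round(3))
s=lambda u,v:(160+u/4,180+v/4)
print("SIDE handle",cast("side",[s(497,125),s(550,97)],0.043)[:,:2].round(3))
print("screws",cast("side",[s(187,380),s(235,300)],0.062)[:,:2].round(3),cast("side",[s(321,367)],0.058)[:,:2].round(3))
print("deck",cast("side",[s(127,252),s(412,312),s(338,468),s(25,402)],0.05)[:,:2].round(3))
```

```text
cover corners [[ 0.453 -0.216]
 [ 0.469 -0.1  ]
 [ 0.627 -0.118]
 [ 0.603 -0.244]]
mat [[ 0.433 -0.252]
 [ 0.445 -0.095]
 [ 0.636 -0.109]
 [ 0.624 -0.265]]
handle top ends [[ 0.539 -0.2  ]
 [ 0.548 -0.136]]
deck [[0.474 0.095]
 [0.429 0.261]
 [0.649 0.32 ]
 [0.691 0.156]]
screws [[0.579 0.17 ]
 [0.558 0.251]]
catch [[0.491 0.19 ]]
weight,driver,beaker [[ 0.492 -0.419]
 [ 0.846 -0.013]
 [ 0.652 -0.027]
 [ 0.505  0.444]]
SIDE handle [[ 0.539 -0.143]
 [ 0.523 -0.202]]
screws [[0.55  0.252]
 [0.573 0.167]] [[0.482 0.188]]
deck [[0.685 0.156]
 [0.465 0.098]
 [0.421 0.256]
 [0.639 0.32 ]]
```

```bash
cat >> h.py <<'E'
def target_rot(yaw,sgn=1):
    # tool x down, tool z along sgn*(cos yaw, sin yaw)
    z=sgn*np.array([np.cos(yaw),np.sin(yaw),0]);x=np.array([0,0,-1.]);y=np.cross(z,x)
    return R.from_matrix(np.c_[x,y,z])
def plan(pos,rot):
    o=bot.get_obs();r=R.from_quat(o["tool_rot"])
    rv=(r.inv()*rot).as_rotvec()
    d=np.array(pos)-o["eef_pos"]
    print("pos",o["eef_pos"].round(4),"d world",d.round(4),"shift now-axes",r.inv().apply(d).round(4),"shift in target axes",rot.inv().apply(d).round(4),"rotvec",rv.round(4),"deg",np.degrees(np.linalg.norm(rv)).round(1))
    print("F",o["ft_force"].round(2),"grip",o["grip_width"].round(4),"t",o["clock"],"q",o["joint_pos"].round(2))
E
python3 - <<'E'
from h import *
o=bot.get_obs();print(R.from_quat(o["tool_rot"]).as_matrix().round(3))
for s in (1,-1):
    plan([0.53,-0.17,0.40],target_rot(np.radians(-8),s))
E
```

```text
[[-0.     0.954  0.3  ]
 [ 0.002  0.3   -0.954]
 [-1.    -0.    -0.002]]
pos [ 0.15   -0.4768  0.404 ] d world [ 0.38    0.3068 -0.004 ] shift now-axes [ 0.0043  0.4546 -0.1786] shift in target axes [0.004  0.3567 0.3336] rotvec [-1.1264e+00 -1.4000e-03 -9.0000e-04] deg 64.5Traceback (most recent call last):
  File "<stdin>", line 4, in <module>
  File "h.py", line 29, in plan
    print("F",o["ft_force"].round(2),"grip",o["grip_width"].round(4),"t",o["clock"],"q",o["joint_pos"].round(2))
                                            ^^^^^^^^^^^^^^^^^^^^^
AttributeError: 'float' object has no attribute 'round'
```

```bash
sed -i 's/o\["grip_width"\].round(4)/round(float(o["grip_width"]),4)/' h.py
cat >> h.py <<'E'
def rows(pos,rot,n):
    "straight-line suggestion, world shift expressed in turning tool axes"
    o=bot.get_obs();r=R.from_quat(o["tool_rot"]);d=(np.array(pos)-o["eef_pos"])/n
    rv=(r.inv()*rot).as_rotvec()/n
    for i in range(n):
        print((r*R.from_rotvec(rv*i)).inv().apply(d).round(4),rv.round(4))
E
python3 - <<'E'
from h import *
rows([0.53,-0.135,0.36],target_rot(np.radians(-8),1),13)
E
```

```text
[ 0.0034  0.0358 -0.0163] [-0.0866 -0.0001 -0.0001]
[ 0.0034  0.0371 -0.0131] [-0.0866 -0.0001 -0.0001]
[ 0.0034  0.038  -0.0099] [-0.0866 -0.0001 -0.0001]
[ 0.0034  0.0388 -0.0066] [-0.0866 -0.0001 -0.0001]
[ 0.0034  0.0392 -0.0032] [-0.0866 -0.0001 -0.0001]
[0.0034 0.0393 0.0002] [-0.0866 -0.0001 -0.0001]
[0.0034 0.0391 0.0036] [-0.0866 -0.0001 -0.0001]
[0.0034 0.0387 0.007 ] [-0.0866 -0.0001 -0.0001]
[0.0034 0.0379 0.0103] [-0.0866 -0.0001 -0.0001]
[0.0034 0.0369 0.0136] [-0.0866 -0.0001 -0.0001]
[0.0034 0.0356 0.0167] [-0.0866 -0.0001 -0.0001]
[0.0034 0.034  0.0197] [-0.0866 -0.0001 -0.0001]
[0.0034 0.0322 0.0226] [-0.0866 -0.0001 -0.0001]
```

arm_command(
  moves=[0.003, 0.036, -0.016, -0.087, 0, 0, -1, 0.003, 0.037, -0.013, -0.087, 0, 0, -1, 0.003, 0.038, -0.01, -0.087, 0, 0, -1, 0.003, 0.039, -0.007, -0.087, 0, 0, -1, 0.003, 0.039, -0.003, -0.087, 0, 0, -1, 0.003, 0.039, 0, -0.087, 0, 0, -1, 0.003, 0.039, 0.004, -0.087, 0, 0, -1, 0.003, 0.039, 0.007, -0.087, 0, 0, -1, 0.003, 0.038, 0.01, -0.087, 0, 0, -1, 0.003, 0.037, 0.014, -0.087, 0, 0, -1, 0.003, 0.036, 0.017, -0.087, 0, 0, -1, 0.003, 0.034, 0.02, -0.087, 0, 0, -1, 0.003, 0.032, 0.023, -0.087, 0, 0, -1],
)

```text
clock: 1.23
eef_pos: [0.5342, -0.1183, 0.3592]
tool_rot: [0.035, 0.708, -0.035, 0.705]
ft_force: [0.5, -0.8, -0.2]
grip_width: 0.0856
```

Run:
```python
from h import *
plan([0.53,-0.135,0.36],target_rot(np.radians(-8),1))
rows([0.53,-0.135,0.36],target_rot(np.radians(-8),1),3)
```

```text
pos [ 0.5342 -0.1183  0.3592] d world [-0.0042 -0.0167  0.0008] shift now-axes [-0.0008 -0.017  -0.0026] shift in target axes [-0.0008 -0.0171 -0.0019] rotvec [ 0.0403 -0.0048  0.0008] deg 2.3
F [ 0.46 -0.84 -0.23] grip 0.0856 t 1.2333 q [-0.22  0.36  0.05  1.27 -0.    1.45]
[-0.0003 -0.0057 -0.0009] [ 0.0134 -0.0016  0.0003]
[-0.0003 -0.0057 -0.0008] [ 0.0134 -0.0016  0.0003]
[-0.0003 -0.0057 -0.0007] [ 0.0134 -0.0016  0.0003]
```

Close enough for looking; I'll settle one row, then take the picture.

arm_command(
  moves=[0, -0.017, -0.002, 0.04, -0.005, 0, -1, 0, 0, 0, 0, 0, 0, -1],
)

```text
clock: 1.4
eef_pos: [0.5365, -0.126, 0.3566]
tool_rot: [0.043, 0.706, -0.042, 0.706]
ft_force: [-0.9, -0.7, -0.3]
grip_width: 0.0855
```

Run:
```python
from h import *
import pickle
o=bot.get_obs();im=bot.camera("wrist");cv2.imwrite("pics/w1.png",im[:,:,::-1]);pickle.dump(o,open("w1.pkl","wb"));print(o["eef_pos"],o["joint_vel"].round(3))
```

```text
[ 0.53650351 -0.12596177  0.35660484] [ 0.161  0.055  0.038 -0.015  0.095 -0.017]
```

View pics/w1.png

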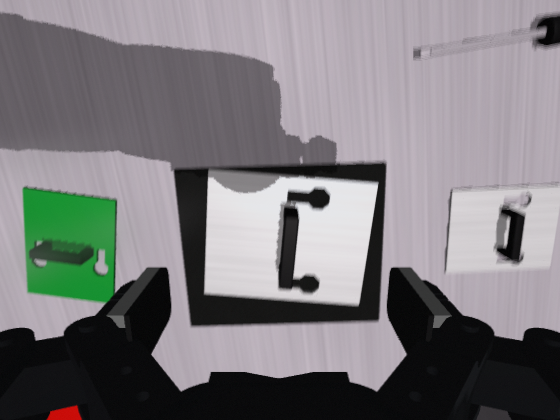

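The white cover is centred at about (290,240), with its wide ends at (318,199) and (309,284) and its slots running left (-x). The arm was still settling, so I'll rest a few rows and measure again.

arm_command(
  moves=[0, 0, 0, 0, 0, 0, -1, 0, 0, 0, 0, 0, 0, -1, 0, 0, 0, 0, 0, 0, -1],
)

```text
clock: 1.7
eef_pos: [0.5359, -0.125, 0.3556]
tool_rot: [0.044, 0.707, -0.04, 0.705]
ft_force: [0.6, -0.3, -0.1]
grip_width: 0.085
```

Run:
```python
from h import *
import pickle
o=bot.get_obs();im=bot.camera("wrist");cv2.imwrite("pics/w2.png",im[:,:,::-1]);pickle.dump(o,open("w2.pkl","wb"));print(o["eef_pos"],o["joint_vel"].round(3))
g=cv2.cvtColor(im,cv2.COLOR_RGB2GRAY)
m=((g>185)).astype(np.uint8)
n,l,st,ce=cv2.connectedComponentsWithStats(m)
for i in range(1,n):
    if st[i,4]>800: print(i,st[i],ce[i].round(1))
print(g[230,190:400:6])
cv2.imwrite("pics/w2c.png",cv2.resize(im[150:340,165:395,::-1],None,fx=3,fy=3,interpolation=cv2.INTER_CUBIC))
```

```text
[ 0.53588823 -0.12501517  0.35557578] [-0.01  -0.004 -0.01   0.003  0.    -0.   ]
2 [263   0  25  92 814] [274.2  42.1]
80 [  205   179   174   130 16231] [289.2 243.6]
87 [ 448  191  112   88 6976] [501.4 233.9]
[ 28  26  25 208 215 217 221 223 224 223 226 228 230 231 231 143  16  42
  28 231 230 230 229 228 227 227 228 229 231 231 231  22  23 182 185]
```

View pics/w2c.png

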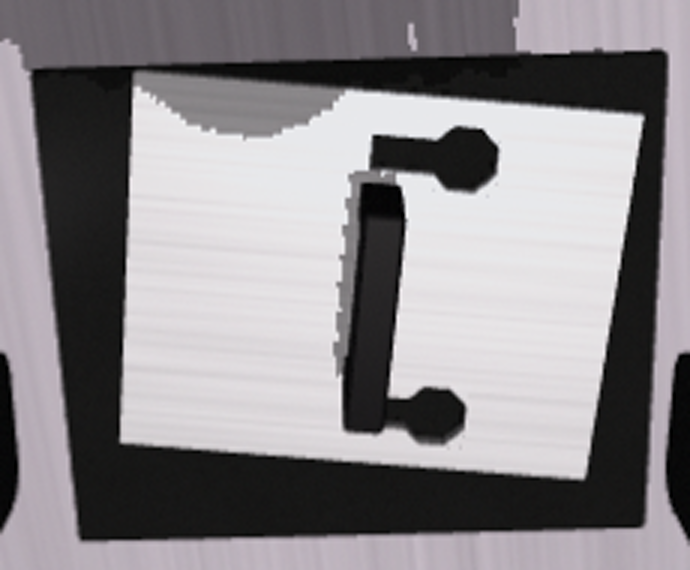

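```bash
cat > meas.py <<'E'
from h import *
import pickle
def cover(im,o,seed,z,thr=80):
    g=cv2.cvtColor(im,cv2.COLOR_RGB2GRAY)
    n,l=cv2.connectedComponents((g>thr).astype(np.uint8),connectivity=4)
    k=(l==l[seed[1],seed[0]]).astype(np.uint8)
    c=max(cv2.findContours(k,cv2.RETR_EXTERNAL,cv2.CHAIN_APPROX_NONE)[0],key=cv2.contourArea)
    h=cv2.convexHull(c).reshape(-1,2)
    P=cast("wrist",h,z,o)[:,:2]
    return cv2.minAreaRect((P*1000).astype(np.float32)), cv2.approxPolyDP(h.reshape(-1,1,2),6,True).reshape(-1,2)
E
python3 - <<'E'
from meas import *
o=pickle.load(open("w2.pkl","rb"));im=cv2.imread("pics/w2.png")[:,:,::-1].copy()
print(cover(im,o,(220,260),0.009))
s=lambda u,v:(165+u/3,150+v/3)
k=cast("wrist",[s(466,158),s(436,415)],0.009,o)[:,:2];print("wide",k.round(4),"mid",k.mean(0).round(4),"dist",np.linalg.norm(k[0]-k[1]))
d=k[0]-k[1];print("yaw of x", np.degrees(np.arctan2(-d[0],d[1])))
h=cast("wrist",[s(361,215),s(405,217),s(385,432),s(345,430)],0.043,o)[:,:2];print("handle top",h.round(4),h.mean(0).round(4))
E
```

```text
(((537.4962158203125, -175.64468383789062), (121.2671890258789, 150.54689025878906), 78.1231689453125), array([[209, 175],
       [379, 188],
       [360, 308],
       [205, 297]], dtype=int32))
wide [[ 0.5704 -0.1395]
 [ 0.5534 -0.2219]] mid [ 0.5619 -0.1807] dist 0.0841356154862013
yaw of x -11.647676649838216
handle top [[ 0.538  -0.1431]
 [ 0.5497 -0.1451]
 [ 0.5374 -0.2079]
 [ 0.5262 -0.2059]] [ 0.5378 -0.1755]
```

Run:
```python
from h import *
rows([0.55,0.255,0.40],target_rot(np.radians(14.5),1),11)
```

```text
[-0.0038  0.0345 -0.0029] [-0.0339 -0.0001 -0.0005]
[-0.0039  0.0346 -0.0017] [-0.0339 -0.0001 -0.0005]
[-0.0039  0.0346 -0.0005] [-0.0339 -0.0001 -0.0005]
[-0.0039  0.0346  0.0007] [-0.0339 -0.0001 -0.0005]
[-0.0039  0.0345  0.0018] [-0.0339 -0.0001 -0.0005]
[-0.0039  0.0345  0.003 ] [-0.0339 -0.0001 -0.0005]
[-0.0039  0.0343  0.0042] [-0.0339 -0.0001 -0.0005]
[-0.004   0.0342  0.0053] [-0.0339 -0.0001 -0.0005]
[-0.004   0.034   0.0065] [-0.0339 -0.0001 -0.0005]
[-0.004   0.0337  0.0076] [-0.0339 -0.0001 -0.0005]
[-0.004   0.0335  0.0088] [-0.0339 -0.0001 -0.0005]
```

arm_command(
  moves=[-0.004, 0.0345, -0.003, -0.034, 0, 0, -1, -0.004, 0.0345, -0.002, -0.034, 0, 0, -1, -0.004, 0.0345, -0.0005, -0.034, 0, 0, -1, -0.004, 0.0345, 0.0005, -0.034, 0, 0, -1, -0.004, 0.0345, 0.002, -0.034, 0, 0, -1, -0.004, 0.0345, 0.003, -0.034, 0, 0, -1, -0.004, 0.034, 0.004, -0.034, 0, 0, -1, -0.004, 0.034, 0.005, -0.034, 0, 0, -1, -0.004, 0.034, 0.006, -0.034, 0, 0, -1, -0.004, 0.034, 0.007, -0.034, 0, 0, -1, -0.004, 0.025, 0.007, -0.034, 0, 0, -1, 0, 0, 0, 0, 0, 0, -1, 0, 0, 0, 0, 0, 0, -1, 0, 0, 0, 0, 0, 0, -1, 0, 0, 0, 0, 0, 0, -1],
)

```text
clock: 3.0
eef_pos: [0.5484, 0.2474, 0.4073]
tool_rot: [-0.083, 0.7, 0.088, 0.704]
ft_force: [0.1, -0.5, 0.2]
grip_width: 0.0853
```

Run:
```python
from h import *
import pickle
o=bot.get_obs();im=bot.camera("wrist");cv2.imwrite("pics/w3.png",im[:,:,::-1]);pickle.dump(o,open("w3.pkl","wb"));print(o["eef_pos"],o["joint_vel"].round(3))
```

```text
[0.54840604 0.2473811  0.40733472] [-0.018 -0.01  -0.013  0.    -0.003 -0.001]
```

View pics/w3.png

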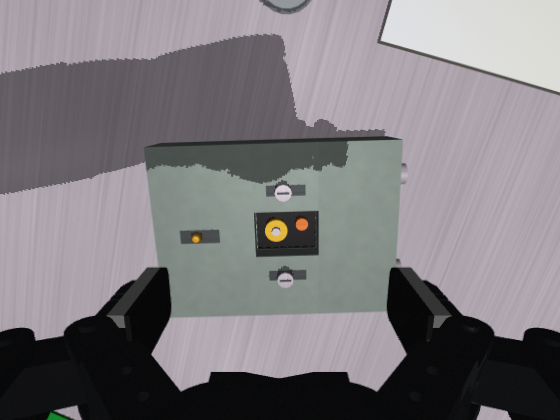

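The box fills the centre of the view: screw heads near (283,192) and (285,280), brass catch near (196,239). I'll measure these and the deck edges.

```bash
python3 - <<'E'
from h import *
import pickle
o=pickle.load(open("w3.pkl","rb"));im=cv2.imread("pics/w3.png")
g=cv2.cvtColor(im,cv2.COLOR_BGR2GRAY);hsv=cv2.cvtColor(im,cv2.COLOR_BGR2HSV)
def comp(m,u,v,r=16):
    ys,xs=np.nonzero(m[v-r:v+r,u-r:u+r]);return xs.min()+u-r,xs.max()+u-r,ys.min()+v-r,ys.max()+v-r,len(xs)
S=[]
for u,v in((283,192),(285,280)):
    m=(g>165)
    mm=m[v-14:v+14,u-14:u+14].astype(np.uint8)
    c=max(cv2.findContours(mm,cv2.RETR_EXTERNAL,cv2.CHAIN_APPROX_NONE)[0],key=cv2.contourArea)
    (x,y),r=cv2.minEnclosingCircle(c);S.append((x+u-14,y+v-14));print("circ",x+u-14,y+v-14,r)
w=cast("wrist",S,0.062,o)[:,:2];print(w.round(4),np.linalg.norm(w[0]-w[1]));d=w[0]-w[1]
yaw=np.arctan2(-d[0],d[1]);mid=w.mean(0);print("mid",mid.round(4),"yaw",np.degrees(yaw))
X=np.array([np.cos(yaw),np.sin(yaw)]);Y=np.array([-X[1],X[0]])
m=((hsv[...,1]>150)&(hsv[...,2]>80));ys,xs=np.nonzero(m[225:252,184:210]);print("catch px",xs.mean()+184,ys.mean()+225)
c=cast("wrist",[(xs.mean()+184,ys.mean()+225)],0.057,o)[0,:2];print("catch rel",((c-mid)@X).round(4),((c-mid)@Y).round(4))
E
python3 - <<'E'
import cv2
im=cv2.imread("pics/w3.png")[125:330,135:415]
cv2.imwrite("pics/w3c.png",cv2.resize(im,None,fx=2.8,fy=2.8,interpolation=cv2.INTER_CUBIC))
E
```

```text
circ 282.74182987213135 193.12745094299316 8.349763870239258
circ 285.0 280.4285717010498 7.457462310791016
[[0.5538 0.2475]
 [0.5763 0.1666]] 0.0840288999425305
mid [0.5651 0.2071] yaw 15.520915851460225
catch px 195.74242424242425 238.3030303030303
catch rel -0.0815 0.0006
```

View pics/w3c.png

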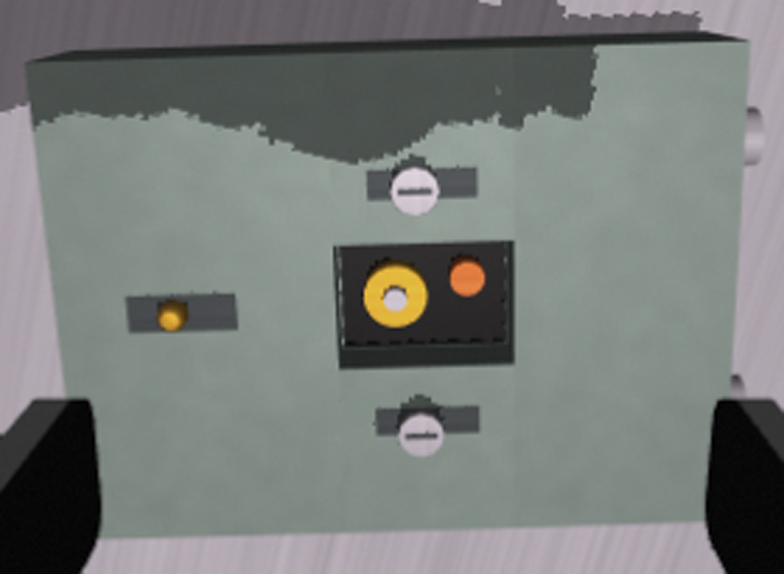

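Run:
```python
from h import *
import pickle
o=pickle.load(open("w3.pkl","rb"))
s=lambda u,v:(135+u/2.8,125+v/2.8)
p=cast("wrist",[s(105,538),s(705,523),s(27,62),s(748,40)],0.05,o)[:,:2]
for a,b in((0,1),(2,3)):
    d=p[b]-p[a];print(np.degrees(np.arctan2(d[1],d[0])),np.linalg.norm(d))
yaw=np.radians(15.3);X=np.array([np.cos(yaw),np.sin(yaw)]);Y=np.array([-X[1],X[0]]);mid=np.array([.5651,.2071])
for q in p: print(((q-mid)@X).round(4),((q-mid)@Y).round(4))
# grasp
print(R.from_quat(o["tool_rot"]).as_matrix().round(3))
rows([0.5375,-0.1756,0.25],target_rot(np.radians(-11.8),1),12)
```

```text
15.28395976669901 0.21596537957640596
15.588412149068066 0.22823058864813897
-0.1138 -0.0853
0.1022 -0.0854
-0.1215 0.0843
0.1067 0.0854
[[ 0.005 -0.241  0.971]
 [ 0.007  0.971  0.241]
 [-1.     0.006  0.006]]
[ 0.0129 -0.034  -0.0094] [ 0.0374  0.0004 -0.0006]
[ 0.0129 -0.0344 -0.0081] [ 0.0374  0.0004 -0.0006]
[ 0.0129 -0.0346 -0.0068] [ 0.0374  0.0004 -0.0006]
[ 0.0129 -0.0349 -0.0055] [ 0.0374  0.0004 -0.0006]
[ 0.013  -0.035  -0.0042] [ 0.0374  0.0004 -0.0006]
[ 0.013  -0.0352 -0.0029] [ 0.0374  0.0004 -0.0006]
[ 0.013  -0.0352 -0.0016] [ 0.0374  0.0004 -0.0006]
[ 0.013  -0.0353 -0.0003] [ 0.0374  0.0004 -0.0006]
[ 0.013  -0.0352  0.0011] [ 0.0374  0.0004 -0.0006]
[ 0.0131 -0.0352  0.0024] [ 0.0374  0.0004 -0.0006]
[ 0.0131 -0.0351  0.0037] [ 0.0374  0.0004 -0.0006]
[ 0.0131 -0.0349  0.005 ] [ 0.0374  0.0004 -0.0006]
```

arm_command(
  moves=[0.01, -0.034, -0.009, 0.037, 0, -0.0005, -1, 0.01, -0.034, -0.008, 0.037, 0, -0.0005, -1, 0.01, -0.035, -0.007, 0.037, 0, -0.0005, -1, 0.012, -0.035, -0.0055, 0.037, 0, -0.0005, -1, 0.013, -0.035, -0.004, 0.037, 0, -0.0005, -1, 0.014, -0.035, -0.003, 0.037, 0, -0.0005, -1, 0.014, -0.035, -0.0015, 0.037, 0, -0.0005, -1, 0.014, -0.035, 0, 0.037, 0, -0.0005, -1, 0.014, -0.035, 0.001, 0.037, 0, -0.0005, -1, 0.014, -0.035, 0.0025, 0.037, 0, -0.0005, -1, 0.013, -0.035, 0.004, 0.037, 0, -0.0005, -1, 0.013, -0.02, 0.005, 0.037, 0, 0, -1, 0, 0, 0, 0, 0, 0, -1, 0, 0, 0, 0, 0, 0, -1, 0, 0, 0, 0, 0, 0, -1],
)

```text
clock: 4.3
eef_pos: [0.5268, -0.1952, 0.249]
tool_rot: [0.092, 0.698, -0.089, 0.705]
ft_force: [0.7, -0.3, 0.1]
grip_width: 0.0858
```

Run:
```python
from h import *
plan([0.5375,-0.1756,0.25],target_rot(np.radians(-11.8),1))
```

```text
pos [ 0.5268 -0.1952  0.249 ] d world [0.0107 0.0196 0.001 ] shift now-axes [-0.0008  0.0217  0.0054] shift in target axes [-0.001   0.0214  0.0065] rotvec [-0.0498  0.0096 -0.0056] deg 2.9
F [ 0.74 -0.33  0.07] grip 0.0858 t 4.3 q [-0.36  0.47 -0.09  1.01  0.01  1.47]
```

arm_command(
  moves=[0, 0.011, 0.003, -0.025, 0.005, -0.003, -1, 0, 0.011, 0.003, -0.025, 0.005, -0.003, -1, 0, 0, 0, 0, 0, 0, -1, 0, 0, 0, 0, 0, 0, -1],
)

```text
clock: 4.63
eef_pos: [0.5395, -0.1704, 0.2519]
tool_rot: [0.069, 0.703, -0.069, 0.704]
ft_force: [-0.3, 0.3, 0.3]
grip_width: 0.0854
```

Run:
```python
from h import *
plan([0.5375,-0.1756,0.191],target_rot(np.radians(-11.8),1))
```

```text
pos [ 0.5395 -0.1704  0.2519] d world [-0.002  -0.0052 -0.0609] shift now-axes [ 0.0609 -0.0055 -0.0011] shift in target axes [ 0.0609 -0.0055 -0.0009] rotvec [0.0101 0.002  0.0001] deg 0.6
F [-0.29  0.34  0.33] grip 0.0854 t 4.6333 q [-0.31  0.48 -0.07  1.02  0.    1.46]
```

arm_command(
  moves=[0.014, -0.002, 0, 0.003, 0.001, 0, -1, 0.014, -0.002, -0.0005, 0.003, 0, 0, -1, 0.013, 0, 0, 0.002, 0, 0, -1, 0.008, 0, 0, 0, 0, 0, -1, 0.004, 0, 0, 0, 0, 0, -1, 0, 0, 0, 0, 0, 0, -1, 0, 0, 0, 0, 0, 0, -1],
)

```text
clock: 5.22
eef_pos: [0.5425, -0.167, 0.2011]
tool_rot: [0.066, 0.701, -0.067, 0.707]
ft_force: [0.5, -0.2, 0.4]
grip_width: 0.0854
```

Run:
```python
from h import *
plan([0.5375,-0.1756,0.191],target_rot(np.radians(-11.8),1))
o=bot.get_obs();im=bot.camera("wrist");cv2.imwrite("pics/w4.png",im[:,:,::-1])
```

```text
pos [ 0.5425 -0.167   0.2011] d world [-0.005  -0.0086 -0.0101] shift now-axes [ 0.0101 -0.0094 -0.0034] shift in target axes [ 0.0101 -0.0094 -0.0032] rotvec [0.0166 0.0092 0.0008] deg 1.1
F [ 0.51 -0.24  0.39] grip 0.0854 t 5.2167 q [-0.3   0.53 -0.12  0.9   0.    1.46]
```

View pics/w4.png

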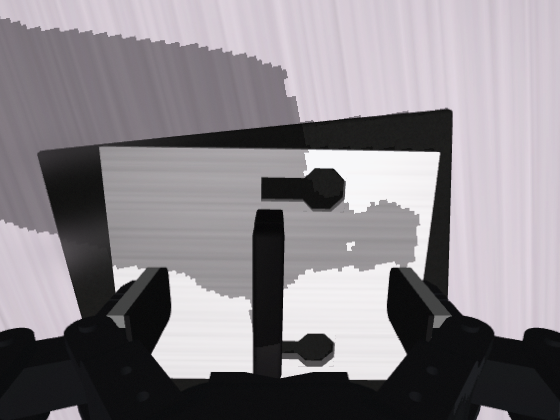

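arm_command(
  moves=[0.004, -0.005, -0.002, 0.008, 0.005, 0, -1, 0.003, -0.004, -0.001, 0.006, 0.004, 0, -1, 0.002, 0, 0, 0, 0, 0, -1, 0, 0, 0, 0, 0, 0, -1, 0, 0, 0, 0, 0, 0, -1],
)

```text
clock: 5.68
eef_pos: [0.5383, -0.177, 0.1935]
tool_rot: [0.072, 0.702, -0.073, 0.705]
ft_force: [-0.9, -0.1, -0.2]
grip_width: 0.0855
```

Run:
```python
from h import *
plan([0.5375,-0.1756,0.191],target_rot(np.radians(-11.8),1))
```

```text
pos [ 0.5383 -0.177   0.1935] d world [-0.0008  0.0014 -0.0025] shift now-axes [ 0.0025  0.0012 -0.001 ] shift in target axes [ 0.0025  0.0012 -0.001 ] rotvec [0.0003 0.0035 0.0015] deg 0.2
F [-0.87 -0.13 -0.21] grip 0.0855 t 5.6833 q [-0.32  0.54 -0.13  0.89 -0.    1.46]
```

arm_command(
  moves=[0.002, 0.001, -0.001, 0, 0.003, 0.001, -1, 0, 0, 0, 0, 0, 0, 0, 0, 0, 0, 0, 0, 0, 0.3, 0, 0, 0, 0, 0, 0, 0.6, 0, 0, 0, 0, 0, 0, 0.8, 0, 0, 0, 0, 0, 0, 1, 0, 0, 0, 0, 0, 0, 1, 0, 0, 0, 0, 0, 0, 1, 0, 0, 0, 0, 0, 0, 1, 0, 0, 0, 0, 0, 0, 1],
)

```text
clock: 6.52
eef_pos: [0.5377, -0.1758, 0.1919]
tool_rot: [0.072, 0.703, -0.073, 0.704]
ft_force: [-0.7, -0.3, 0.4]
grip_width: 0.011
```

Run:
```python
from h import *
plan([0.5375,-0.1756,0.191],target_rot(np.radians(-11.8),1))
o=bot.get_obs();im=bot.camera("wrist");cv2.imwrite("pics/w5.png",im[:,:,::-1])
```

```text
pos [ 0.5377 -0.1758  0.1919] d world [-0.0002  0.0002 -0.0009] shift now-axes [ 0.0009  0.0002 -0.0002] shift in target axes [ 0.0009  0.0002 -0.0002] rotvec [0.0002 0.0013 0.0005] deg 0.1
F [-0.68 -0.29  0.37] grip 0.011 t 6.5167 q [-0.32  0.54 -0.13  0.89 -0.    1.46]
```

View pics/w5.png

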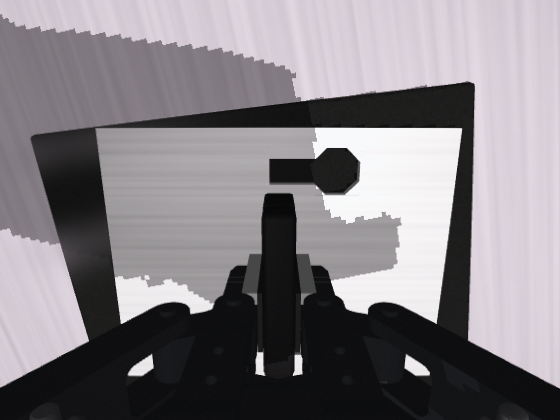

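arm_command(
  moves=[-0.003, 0, 0, 0, 0, 0, 1, -0.006, 0, 0, 0, 0, 0, 1, -0.01, 0, 0, 0, 0, 0, 1, -0.015, 0, 0, 0, 0, 0, 1, -0.018, 0, 0, 0, 0, 0, 1, -0.018, 0, 0, 0, 0, 0, 1, -0.018, 0, 0, 0, 0, 0, 1, -0.012, 0, 0, 0, 0, 0, 1, -0.006, 0, 0, 0, 0, 0, 1, 0, 0, 0, 0, 0, 0, 1, 0, 0, 0, 0, 0, 0, 1],
)

```text
clock: 7.48
eef_pos: [0.5337, -0.1745, 0.3004]
tool_rot: [0.074, 0.709, -0.071, 0.698]
ft_force: [-0.0, 0.5, -4.4]
grip_width: 0.0107
```

Run:
```python
from h import *
o=bot.get_obs();im=bot.camera("wrist");cv2.imwrite("pics/w6.png",im[:,:,::-1])
plan([0.542,0.2007,0.31],target_rot(np.radians(15.5),1))
rows([0.542,0.2007,0.31],target_rot(np.radians(15.5),1),14)
```

```text
pos [ 0.5338 -0.1744  0.3002] d world [0.0082 0.3751 0.0098] shift now-axes [-0.0081  0.3689 -0.0687] shift in target axes [-0.0098  0.3593  0.1082] rotvec [-0.4761 -0.0157 -0.0056] deg 27.3
F [-0.06  0.29 -4.84] grip 0.0109 t 7.5333 q [-0.32  0.43 -0.    1.15 -0.    1.46]
[-0.0006  0.0264 -0.0049] [-0.034  -0.0011 -0.0004]
[-0.0006  0.0265 -0.004 ] [-0.034  -0.0011 -0.0004]
[-0.0006  0.0266 -0.0031] [-0.034  -0.0011 -0.0004]
[-0.0006  0.0267 -0.0022] [-0.034  -0.0011 -0.0004]
[-0.0006  0.0268 -0.0013] [-0.034  -0.0011 -0.0004]
[-0.0006  0.0268 -0.0004] [-0.034  -0.0011 -0.0004]
[-0.0007  0.0268  0.0005] [-0.034  -0.0011 -0.0004]
[-0.0007  0.0268  0.0015] [-0.034  -0.0011 -0.0004]
[-0.0007  0.0267  0.0024] [-0.034  -0.0011 -0.0004]
[-0.0007  0.0266  0.0033] [-0.034  -0.0011 -0.0004]
[-0.0007  0.0265  0.0042] [-0.034  -0.0011 -0.0004]
[-0.0007  0.0263  0.0051] [-0.034  -0.0011 -0.0004]
[-0.0007  0.0261  0.006 ] [-0.034  -0.0011 -0.0004]
[-0.0007  0.0259  0.0069] [-0.034  -0.0011 -0.0004]
```

View pics/w6.png

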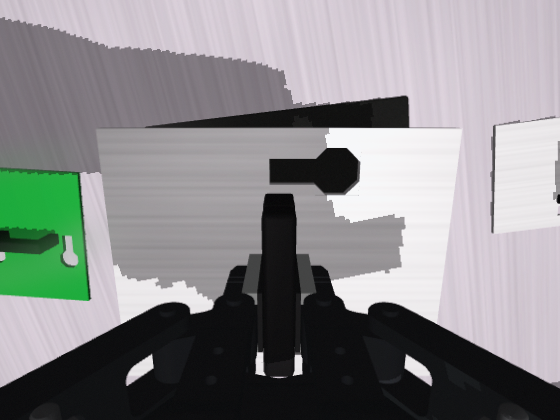

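The cover is held level, unchanged in the gripper (its edge at row 128 as before). Carrying it over.

arm_command(
  moves=[0, 0.015, -0.003, -0.02, -0.001, 0, 1, -0.001, 0.025, -0.004, -0.034, -0.001, 0, 1, -0.001, 0.028, -0.003, -0.034, -0.001, 0, 1, -0.001, 0.028, -0.002, -0.034, -0.001, 0, 1, -0.001, 0.028, -0.001, -0.034, -0.001, 0, 1, -0.001, 0.028, 0, -0.034, -0.001, 0, 1, -0.001, 0.028, 0.001, -0.034, -0.001, 0, 1, -0.001, 0.028, 0.001, -0.034, -0.001, 0, 1, -0.001, 0.028, 0.002, -0.034, -0.001, 0, 1, -0.001, 0.027, 0.003, -0.034, -0.001, 0, 1, -0.001, 0.027, 0.004, -0.034, -0.001, 0, 1, -0.001, 0.025, 0.005, -0.03, -0.001, 0, 1, 0, 0.018, 0.004, -0.025, -0.001, 0, 1, 0, 0.01, 0.003, -0.02, -0.001, 0, 1, 0, 0.004, 0.001, -0.008, -0.001, 0, 1, 0, 0, 0, 0, 0, 0, 1, 0, 0, 0, 0, 0, 0, 1],
)

```text
clock: 8.95
eef_pos: [0.5383, 0.1887, 0.291]
tool_rot: [-0.088, 0.714, 0.091, 0.688]
ft_force: [0.6, -0.5, -5.4]
grip_width: 0.0108
```

Run:
```python
from h import *
plan([0.542,0.2007,0.29],target_rot(np.radians(15.5),1))
```

```text
pos [0.5383 0.1887 0.291 ] d world [ 0.0037  0.012  -0.001 ] shift now-axes [0.0009 0.0107 0.0067] shift in target axes [0.001  0.0106 0.0068] rotvec [-0.0163 -0.0356 -0.0091] deg 2.3
F [ 0.62 -0.53 -5.36] grip 0.0108 t 8.95 q [0.33 0.46 0.02 1.17 0.01 1.65]
```

arm_command(
  moves=[0, 0.005, 0.003, -0.008, -0.015, -0.004, 1, 0, 0.004, 0.003, -0.006, -0.015, -0.004, 1, 0, 0, 0, 0, -0.003, 0, 1, 0, 0, 0, 0, 0, 0, 1, 0, 0, 0, 0, 0, 0, 1],
)

```text
clock: 9.37
eef_pos: [0.5424, 0.1954, 0.2903]
tool_rot: [-0.093, 0.701, 0.092, 0.701]
ft_force: [0.2, -0.8, -5.9]
grip_width: 0.011
```

Run:
```python
from h import *
plan([0.542,0.2007,0.26],target_rot(np.radians(15.5),1))
for n in("wrist","side","scene"):
    im=bot.camera(n);cv2.imwrite(f"pics/{n}7.png",im[:,:,::-1])
```

```text
pos [0.5424 0.1954 0.2903] d world [-0.0004  0.0053 -0.0303] shift now-axes [0.0303 0.0053 0.001 ] shift in target axes [0.0303 0.0053 0.001 ] rotvec [-0.008  -0.0012  0.0014] deg 0.5
F [ 0.2  -0.78 -5.9 ] grip 0.011 t 9.3667 q [ 0.35  0.46  0.02  1.13 -0.    1.65]
```

View pics/wrist7.png

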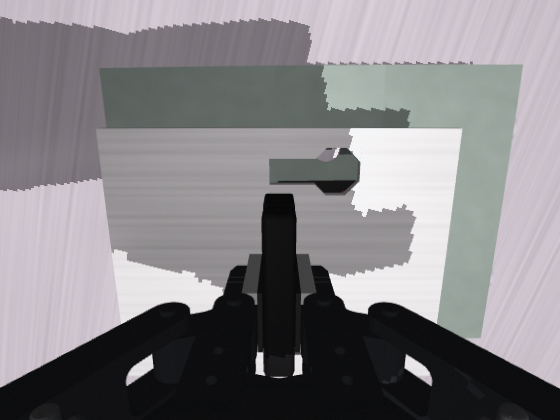

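View pics/scene7.png

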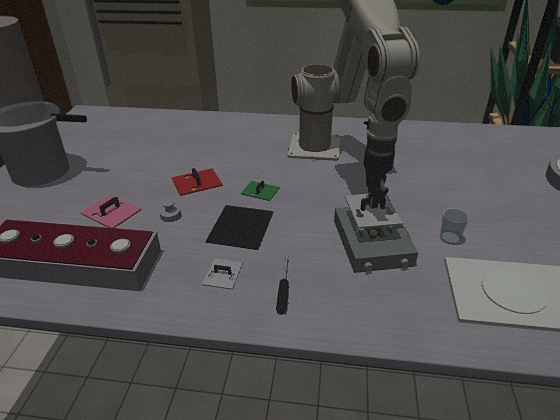

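The cover is over the box, with the +y screw head visible through the wide end at (338,152). Descending to just above the heads with the 5 mm lateral fix.

arm_command(
  moves=[0.005, 0.003, 0.0005, -0.004, 0, 0, 1, 0.007, 0.002, 0.0005, -0.004, 0, 0, 1, 0.007, 0, 0, 0, 0, 0, 1, 0.005, 0, 0, 0, 0, 0, 1, 0.003, 0, 0, 0, 0, 0, 1, 0, 0, 0, 0, 0, 0, 1, 0, 0, 0, 0, 0, 0, 1],
)

```text
clock: 10.1
eef_pos: [0.5415, 0.2009, 0.2592]
tool_rot: [-0.096, 0.702, 0.095, 0.699]
ft_force: [-0.4, 0.7, -5.2]
grip_width: 0.0108
```

Run:
```python
from h import *
plan([0.542,0.2007,0.255],target_rot(np.radians(15.5),1))
```

```text
pos [0.5415 0.2009 0.2592] d world [ 0.0005 -0.0002 -0.0042] shift now-axes [ 0.0042 -0.0003  0.0004] shift in target axes [ 0.0042 -0.0003  0.0004] rotvec [ 0.001  -0.0037  0.0014] deg 0.2
F [-0.39  0.66 -5.21] grip 0.0108 t 10.1 q [ 0.36  0.49 -0.02  1.06 -0.    1.65]
```

arm_command(
  moves=[0.003, 0, 0.0005, 0.001, -0.003, 0.001, 1, 0, 0, 0, 0, 0, 0, 1, 0, 0, 0, 0, 0, 0, 1],
)

```text
clock: 10.35
eef_pos: [0.5422, 0.201, 0.2559]
tool_rot: [-0.095, 0.701, 0.095, 0.701]
ft_force: [-0.1, -0.1, -5.3]
grip_width: 0.0105
```

Run:
```python
from h import *
plan([0.542,0.2007,0.255],target_rot(np.radians(15.5),1))
im=bot.camera("wrist")[:,:,::-1];a=cv2.resize(im[110:240,200:440],None,fx=3.3,fy=3.3,interpolation=cv2.INTER_CUBIC)
cv2.imwrite("pics/w8.png",a)
im=bot.camera("side")[:,:,::-1];a=cv2.resize(im[200:320,150:320],None,fx=4,fy=4,interpolation=cv2.INTER_CUBIC)
cv2.imwrite("pics/s8.png",a)
```

```text
pos [0.5422 0.201  0.2559] d world [-0.0002 -0.0003 -0.0009] shift now-axes [ 0.0009 -0.0003 -0.0003] shift in target axes [ 0.0009 -0.0003 -0.0003] rotvec [-0.0001 -0.0004  0.0004] deg 0.0
F [-0.08 -0.14 -5.29] grip 0.0105 t 10.35 q [ 0.36  0.5  -0.02  1.05 -0.    1.66]
```

View pics/w8.png

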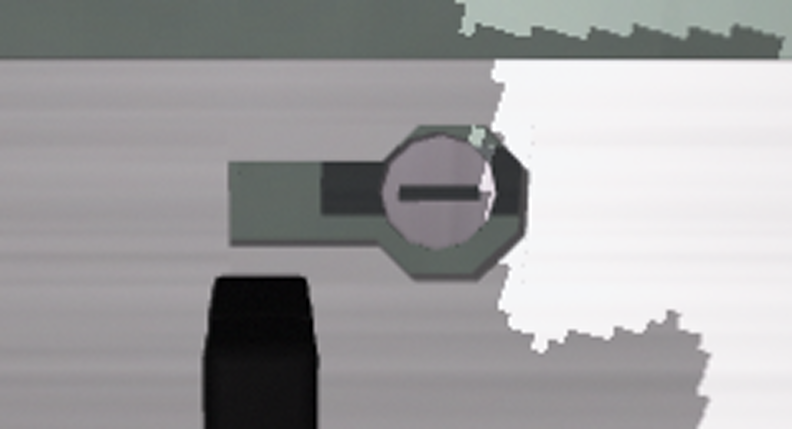

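View pics/s8.png

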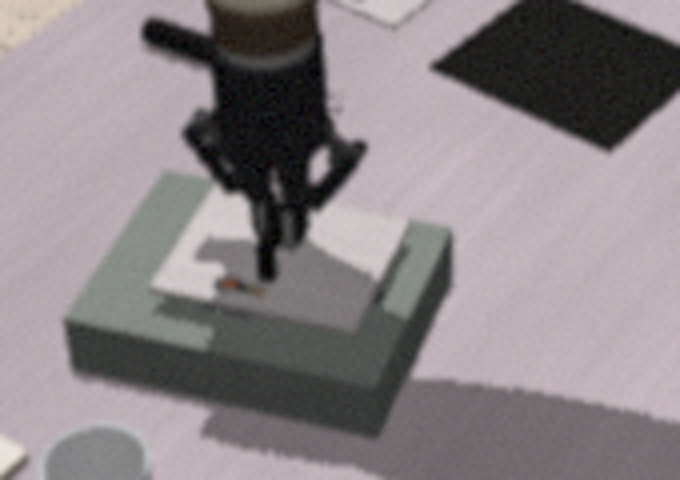

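Run:
```python
from h import *
o=bot.get_obs();s=lambda u,v:(200+u/3.3,110+v/3.3)
zt=o["eef_pos"][2]-.188+.005
a=cast("wrist",[s(380,200),s(527,200),s(453,125),s(453,276)],zt,o)[:,:2]
b=cast("wrist",[s(382,192),s(496,192),s(440,135),s(440,249)],0.062,o)[:,:2]
print(np.linalg.norm(a[0]-a[1]),np.linalg.norm(a[2]-a[3]),np.linalg.norm(b[0]-b[1]),np.linalg.norm(b[2]-b[3]))
d=((b[0]+b[1])-(a[0]+a[1]))/2;d2=((b[2]+b[3])-(a[2]+a[3]))/2
yaw=np.radians(15.5);X=np.array([np.cos(yaw),np.sin(yaw)]);Y=np.array([-X[1],X[0]])
print("screw-hole x",d@X,"y",d2@Y)
```

```text
0.018716008597026376 0.019360624279121816 0.015535085187145862 0.015613860901936633
screw-hole x -0.00023538496410917357 y -0.0005308103351925449
```

The hole and head line up within 0.6 mm. Lowering slowly.

arm_command(
  moves=[0.001, 0, 0, 0, 0, 0, 1, 0.0015, 0, 0, 0, 0, 0, 1, 0.0015, 0, 0, 0, 0, 0, 1, 0.0015, 0, 0, 0, 0, 0, 1, 0.0015, 0, 0, 0, 0, 0, 1, 0.001, 0, 0, 0, 0, 0, 1, 0.001, 0, 0, 0, 0, 0, 1],
)

```text
clock: 11.03
eef_pos: [0.5426, 0.2011, 0.2473]
tool_rot: [-0.095, 0.7, 0.095, 0.701]
ft_force: [-0.3, -1.8, -4.9]
grip_width: 0.0108
```

Run:
```python
from h import *
plan([0.542,0.2007,0.238],target_rot(np.radians(15.5),1))
```

```text
pos [0.5426 0.2011 0.2473] d world [-0.0006 -0.0004 -0.0093] shift now-axes [ 0.0093 -0.0002 -0.0007] shift in target axes [ 0.0093 -0.0002 -0.0006] rotvec [-0.0002  0.0019  0.0002] deg 0.1
F [-0.35 -1.79 -4.9 ] grip 0.0108 t 11.0333 q [ 0.35  0.5  -0.03  1.03 -0.    1.66]
```

arm_command(
  moves=[0.001, 0, -0.0004, 0, 0.001, 0, 1, 0.001, 0, -0.0002, 0, 0.001, 0, 1, 0.001, 0, 0, 0, 0, 0, 1, 0.001, 0, 0, 0, 0, 0, 1, 0.0008, 0, 0, 0, 0, 0, 1, 0.0006, 0, 0, 0, 0, 0, 1, 0.0005, 0, 0, 0, 0, 0, 1],
)

```text
clock: 11.62
eef_pos: [0.5421, 0.201, 0.2412]
tool_rot: [-0.095, 0.701, 0.095, 0.701]
ft_force: [-0.5, 0.5, -4.5]
grip_width: 0.011
```

Run:
```python
from h import *
plan([0.542,0.2007,0.238],target_rot(np.radians(15.5),1))
```

```text
pos [0.5421 0.201  0.2412] d world [-0.0001 -0.0003 -0.0032] shift now-axes [ 0.0032 -0.0003 -0.0002] shift in target axes [ 0.0032 -0.0003 -0.0002] rotvec [-0.0002  0.0003  0.0002] deg 0.0
F [-0.51  0.49 -4.48] grip 0.011 t 11.6167 q [ 0.36  0.51 -0.04  1.02 -0.    1.66]
```

arm_command(
  moves=[0.0006, 0, 0, 0, 0, 0, 1, 0.0006, 0, 0, 0, 0, 0, 1, 0.0005, 0, 0, 0, 0, 0, 1, 0.0005, 0, 0, 0, 0, 0, 1],
)

```text
clock: 11.95
eef_pos: [0.5421, 0.201, 0.239]
tool_rot: [-0.095, 0.7, 0.095, 0.701]
ft_force: [-0.3, -0.1, -3.2]
grip_width: 0.0107
```

arm_command(
  moves=[0.0005, 0, 0, 0, 0, 0, 1, 0.0005, 0, 0, 0, 0, 0, 1],
)

```text
clock: 12.12
eef_pos: [0.542, 0.2009, 0.2379]
tool_rot: [-0.095, 0.701, 0.095, 0.701]
ft_force: [-2.0, -0.2, -2.4]
grip_width: 0.0108
```

arm_command(
  moves=[0.0005, 0, 0, 0, 0, 0, 1, 0.0003, 0, 0, 0, 0, 0, 1],
)

```text
clock: 12.28
eef_pos: [0.542, 0.2009, 0.2379]
tool_rot: [-0.095, 0.7, 0.095, 0.701]
ft_force: [-1.7, -1.2, -2.2]
grip_width: 0.0109
```

Run:
```python
from h import *
plan([0.542,0.2007,0.238],target_rot(np.radians(15.5),1))
print(bot.get_obs()["ft_torque"].round(2))
im=bot.camera("wrist")[:,:,::-1];a=cv2.resize(im[110:240,200:440],None,fx=3.3,fy=3.3,interpolation=cv2.INTER_CUBIC)
cv2.imwrite("pics/w9.png",a)
im=bot.camera("side")[:,:,::-1];a=cv2.resize(im[200:320,150:320],None,fx=4,fy=4,interpolation=cv2.INTER_CUBIC)
cv2.imwrite("pics/s9.png",a)
```

```text
pos [0.542  0.2009 0.2379] d world [ 0.     -0.0002  0.0001] shift now-axes [-0.0001 -0.0002 -0.    ] shift in target axes [-0.0001 -0.0002 -0.    ] rotvec [-0.0002  0.0008  0.0002] deg 0.0
F [-1.72 -1.21 -2.23] grip 0.0109 t 12.2833 q [ 0.36  0.51 -0.05  1.01 -0.    1.66]
[-0.09  0.22  0.01]
```

View pics/w9.png

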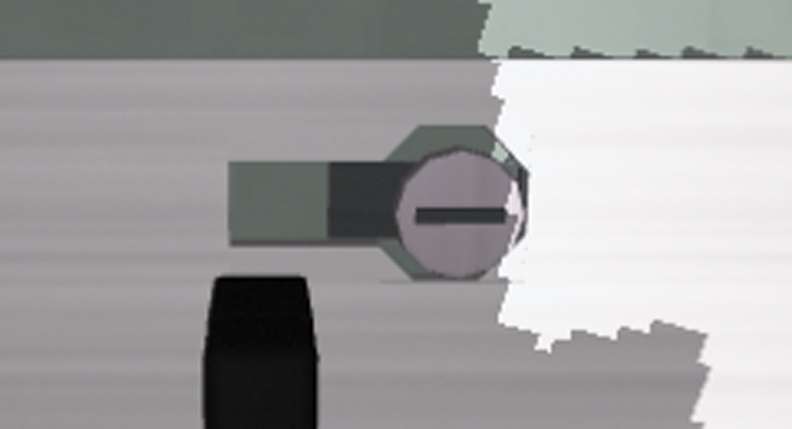

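View pics/s9.png

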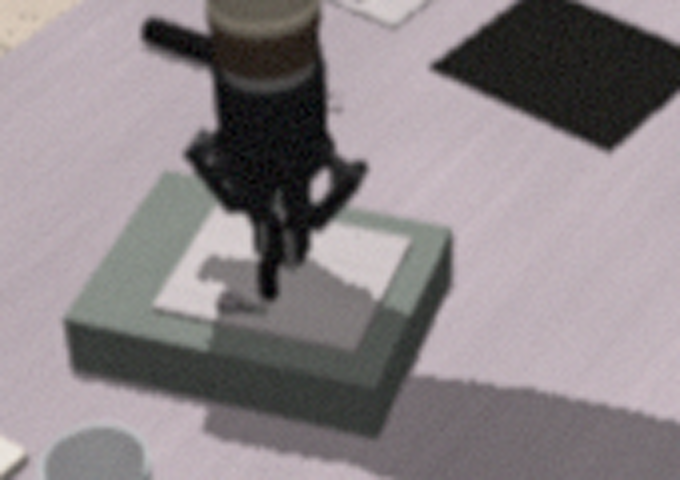

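The cover is seated at the predicted height (TCP z 0.238), with the head up through the wide end and about half the weight still on the arm. Sliding along tool +z.

arm_command(
  moves=[0, 0, 0.001, 0, 0, 0, 1, 0, 0, 0.0015, 0, 0, 0, 1, 0, 0, 0.0015, 0, 0, 0, 1, 0, 0, 0.0015, 0, 0, 0, 1],
)

```text
clock: 12.72
eef_pos: [0.5465, 0.2022, 0.2379]
tool_rot: [-0.095, 0.701, 0.095, 0.7]
ft_force: [-3.3, -0.1, -0.7]
grip_width: 0.0105
```

Run:
```python
from h import *
plan([0.5651,0.2071,0.238],target_rot(np.radians(15.5),1))
```

```text
pos [0.5465 0.2022 0.2379] d world [0.0186 0.0049 0.0001] shift now-axes [-0.0001 -0.0003  0.0192] shift in target axes [-0.0001 -0.0003  0.0192] rotvec [-0.0001 -0.0019 -0.    ] deg 0.1
F [-3.29 -0.13 -0.7 ] grip 0.0105 t 12.7167 q [ 0.35  0.52 -0.03  1.02  0.    1.65]
```

arm_command(
  moves=[-0.0002, 0, 0.0015, 0, -0.001, 0, 1, -0.0001, 0, 0.002, 0, -0.001, 0, 1, -0.0001, 0, 0.002, 0, 0, 0, 1, 0, 0, 0.002, 0, 0, 0, 1, 0, 0, 0.002, 0, 0, 0, 1, 0, 0, 0.0015, 0, 0, 0, 1],
)

```text
clock: 13.22
eef_pos: [0.5583, 0.2055, 0.2379]
tool_rot: [-0.095, 0.701, 0.095, 0.7]
ft_force: [-1.9, -0.4, -0.8]
grip_width: 0.011
```

Run:
```python
from h import *
plan([0.5651,0.2071,0.238],target_rot(np.radians(15.5),1))
```

```text
pos [0.5583 0.2055 0.2379] d world [0.0068 0.0016 0.0001] shift now-axes [-0.0001 -0.0003  0.007 ] shift in target axes [-0.0001 -0.0003  0.007 ] rotvec [-0.     -0.0006 -0.    ] deg 0.0
F [-1.85 -0.41 -0.8 ] grip 0.011 t 13.2167 q [0.35 0.54 0.   1.03 0.   1.65]
```

arm_command(
  moves=[0, 0, 0.0015, 0, 0, 0, 1, 0, 0, 0.001, 0, 0, 0, 1, 0, 0, 0.001, 0, 0, 0, 1, 0, 0, 0.001, 0, 0, 0, 1],
)

```text
clock: 13.55
eef_pos: [0.5638, 0.207, 0.2379]
tool_rot: [-0.095, 0.7, 0.095, 0.701]
ft_force: [-2.7, -1.1, -0.4]
grip_width: 0.0108
```

arm_command(
  moves=[0, 0, 0.0007, 0, 0, 0, 1, 0, 0, 0.0007, 0, 0, 0, 1],
)

```text
clock: 13.72
eef_pos: [0.565, 0.2074, 0.2379]
tool_rot: [-0.095, 0.701, 0.095, 0.701]
ft_force: [-2.1, -0.7, -1.0]
grip_width: 0.0112
```

arm_command(
  moves=[0, 0, 0.0007, 0, 0, 0, 1, 0, 0, 0.0007, 0, 0, 0, 1],
)

```text
clock: 13.88
eef_pos: [0.5659, 0.2076, 0.2379]
tool_rot: [-0.095, 0.701, 0.095, 0.7]
ft_force: [-4.3, -2.0, 0.4]
grip_width: 0.0109
```

arm_command(
  moves=[0, 0, 0.0008, 0, 0, 0, 1, 0, 0, 0.001, 0, 0, 0, 1],
)

```text
clock: 14.05
eef_pos: [0.5665, 0.2078, 0.2379]
tool_rot: [-0.096, 0.703, 0.095, 0.699]
ft_force: [-6.0, -2.0, 2.3]
grip_width: 0.0111
```

arm_command(
  moves=[0, 0, 0.0012, 0, 0, 0, 1, 0, 0, 0.0012, 0, 0, 0, 1],
)

```text
clock: 14.22
eef_pos: [0.5673, 0.208, 0.2379]
tool_rot: [-0.096, 0.704, 0.095, 0.697]
ft_force: [-7.4, -2.0, 2.1]
grip_width: 0.0108
```

Run:
```python
from h import *
plan([0.5651,0.2071,0.238],target_rot(np.radians(15.5),1))
im=bot.camera("wrist")[:,:,::-1];a=cv2.resize(im[110:240,200:440],None,fx=3.3,fy=3.3,interpolation=cv2.INTER_CUBIC)
cv2.imwrite("pics/w10.png",a)
im=bot.camera("side")[:,:,::-1];a=cv2.resize(im[200:320,150:320],None,fx=4,fy=4,interpolation=cv2.INTER_CUBIC)
cv2.imwrite("pics/s10.png",a)
```

```text
pos [0.5673 0.208  0.2379] d world [-0.0022 -0.0009  0.0001] shift now-axes [-0.0001 -0.0003 -0.0023] shift in target axes [-0.0001 -0.0003 -0.0023] rotvec [ 0.0004 -0.0102  0.    ] deg 0.6
F [-7.4  -2.01  2.06] grip 0.0108 t 14.2167 q [0.35 0.56 0.04 1.06 0.   1.65]
```

View pics/w10.png

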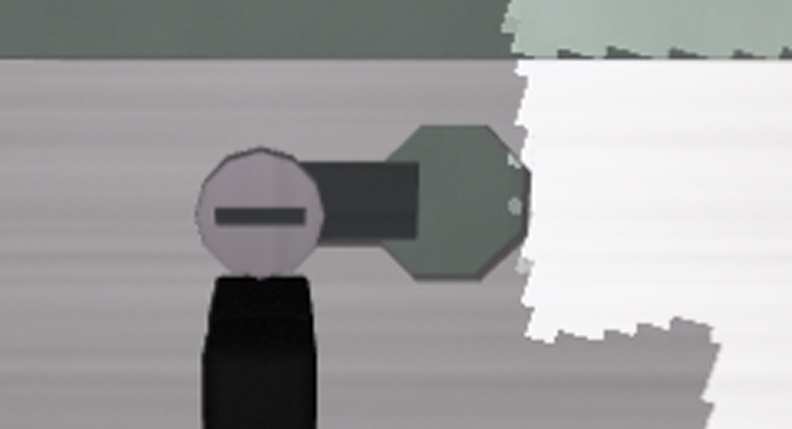

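View pics/s10.png

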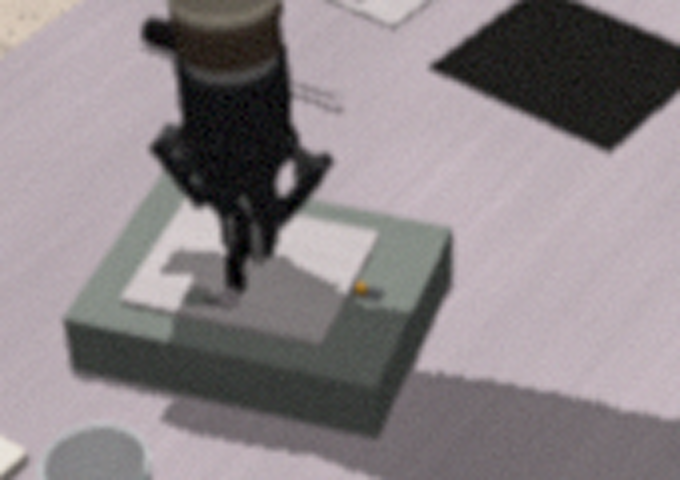

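The cover is home: the wide end has moved past the head, and the brass catch is up behind the edge at side-crop (360,287). The force rose to about 8 N with the tool starting to tilt, so it is against the stop. I'll relax, then release.

arm_command(
  moves=[0, 0, -0.0012, 0, -0.008, 0, 1, 0, 0, -0.0003, 0, -0.002, 0, 1, 0, 0, 0, 0, 0, 0, 1],
)

```text
clock: 14.57
eef_pos: [0.5657, 0.2076, 0.2379]
tool_rot: [-0.096, 0.701, 0.095, 0.701]
ft_force: [-2.3, -0.4, -0.8]
grip_width: 0.0108
```

Run:
```python
from h import *
plan([0.5651,0.2071,0.238],target_rot(np.radians(15.5),1))
```

```text
pos [0.5657 0.2076 0.2379] d world [-0.0006 -0.0005  0.0001] shift now-axes [-0.0001 -0.0003 -0.0007] shift in target axes [-0.0001 -0.0003 -0.0007] rotvec [0.0004 0.0003 0.0001] deg 0.0
F [-2.29 -0.38 -0.78] grip 0.0108 t 14.5667 q [ 0.35  0.56  0.03  1.04 -0.    1.65]
```

arm_command(
  moves=[0, 0, 0, 0, 0, 0, 0.6, 0, 0, 0, 0, 0, 0, 0.3, 0, 0, 0, 0, 0, 0, -0.2, 0, 0, 0, 0, 0, 0, -1, 0, 0, 0, 0, 0, 0, -1, 0, 0, 0, 0, 0, 0, -1, 0, 0, 0, 0, 0, 0, -1],
)

```text
clock: 15.15
eef_pos: [0.57, 0.2089, 0.2413]
tool_rot: [-0.094, 0.695, 0.096, 0.706]
ft_force: [-0.9, -0.4, -0.5]
grip_width: 0.0851
```

Run:
```python
from h import *
plan([0.5651,0.2071,0.4],target_rot(np.radians(15.5),1))
```

```text
pos [0.57   0.2089 0.2413] d world [-0.0049 -0.0018  0.1587] shift now-axes [-0.1588 -0.0004 -0.0028] shift in target axes [-0.1587 -0.0004 -0.0052] rotvec [ 0.0001  0.015  -0.0006] deg 0.9
F [-0.88 -0.44 -0.48] grip 0.0851 t 15.15 q [ 0.35  0.55  0.04  1.04 -0.    1.65]
```

Released. Retreating straight up.

arm_command(
  moves=[-0.006, 0, -0.001, 0, 0.005, 0, -1, -0.012, 0, -0.001, 0, 0.005, 0, -1, -0.02, 0, -0.001, 0, 0.005, 0, -1, -0.025, 0.003, 0, 0, 0, 0, -1, -0.025, 0.006, 0, 0, 0, 0, -1, -0.025, 0.01, 0, 0, 0, 0, -1, -0.02, 0.01, 0, 0, 0, 0, -1, -0.012, 0.006, 0, 0, 0, 0, -1, 0, 0, 0, 0, 0, 0, -1, 0, 0, 0, 0, 0, 0, -1, 0, 0, 0, 0, 0, 0, -1],
)

```text
clock: 16.07
eef_pos: [0.5559, 0.2417, 0.3951]
tool_rot: [-0.095, 0.702, 0.095, 0.699]
ft_force: [-0.1, -0.4, -0.9]
grip_width: 0.0853
```

Run:
```python
from h import *
import pickle
o=bot.get_obs();im=bot.camera("wrist");cv2.imwrite("pics/w11.png",im[:,:,::-1]);pickle.dump(o,open("w11.pkl","wb"));print(o["eef_pos"],o["ft_force"].round(2))
im=bot.camera("side")[:,:,::-1];cv2.imwrite("pics/s11.png",im)
cv2.imwrite("pics/s11c.png",cv2.resize(im[220:320,150:290],None,fx=5,fy=5,interpolation=cv2.INTER_CUBIC))
```

```text
[0.55585209 0.24174398 0.39513027] [-0.06 -0.38 -0.94]
```

View pics/w11.png

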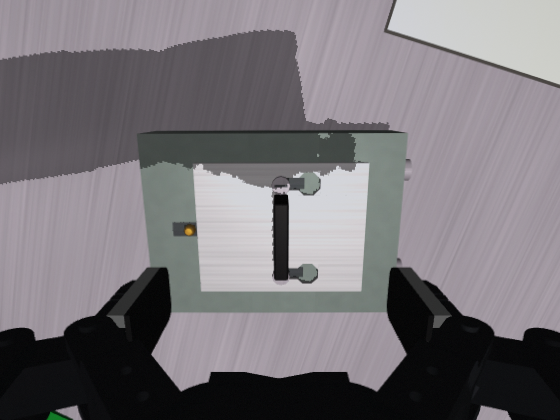

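View pics/s11c.png

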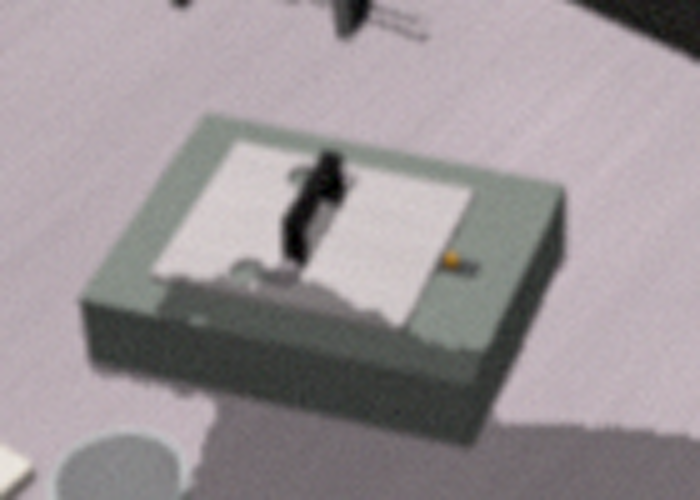

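The cover sits flat and in line with the box. The screw heads are at the slot ends (281,184), the wide ends are empty at (310,183), and the catch shows at (189,230). One numeric check before handing in.

Run:
```python
from h import *
import pickle
o=pickle.load(open("w11.pkl","rb"));im=cv2.imread("pics/w11.png");hsv=cv2.cvtColor(im,cv2.COLOR_BGR2HSV)
yaw=np.radians(15.5);X=np.array([np.cos(yaw),np.sin(yaw)]);Y=np.array([-X[1],X[0]]);mid=np.array([.5651,.2071])
k=cast("wrist",[(310,183.5),(307,273)],0.055,o)[:,:2];d=k[0]-k[1]
print("cover x,y rel screws",(k.mean(0)-mid)@X-.024,(k.mean(0)-mid)@Y,"yaw",np.degrees(np.arctan2(-d[0],d[1])),"sep",np.linalg.norm(d))
e=cast("wrist",[(197.5,230)],0.055,o)[0,:2];print("cover -x edge",(e-mid)@X)
m=((hsv[...,1]>150)&(hsv[...,2]>80));ys,xs=np.nonzero(m[215:245,178:205]);c=(xs.mean()+178,ys.mean()+215)
# catch height: two-view triangulation
s=cv2.imread("pics/s11.png");hs=cv2.cvtColor(s,cv2.COLOR_BGR2HSV);ms=((hs[...,1]>130)&(hs[...,2]>80))
y2,x2=np.nonzero(ms[262:282,230:252]);c2=(x2.mean()+230,y2.mean()+262)
print(c,c2)
for z in(.050,.054,.057,.060):
    a=cast("wrist",[c],z,o)[0,:2];b=cast("side",[c2],z)[0,:2];print(z,((a-mid)@X).round(4),((a-mid)@Y).round(4),"| side",((b-mid)@X).round(4),((b-mid)@Y).round(4))
```

```text
cover x,y rel screws 0.000825050369731347 0.0007839430365794492 yaw 14.833186811275045 sep 0.0837522394171465
cover -x edge -0.07417848401125067
(np.float64(188.8181818181818), np.float64(230.72727272727272)) (np.float64(239.83333333333334), np.float64(271.8333333333333))
0.05 -0.0833 -0.0018 | side -0.0809 -0.0035
0.054 -0.0823 -0.0004 | side -0.0825 0.0005
0.057 -0.0815 0.0006 | side -0.0837 0.0035
0.06 -0.0807 0.0016 | side -0.0849 0.0066
```

Run:
```python
from h import *
print(bot.job_done())
```

```text
the job is handed in; nothing more can be done
None
```

I picked the white cover off the mat and set it down over both screws, touching the deck gently. I then slid it 24 mm to the stop with little weight on it, released it and backed the arm away. The job was handed in at about 16 s. The highest force I read at the wrist was about 8 N, taken between moves, so a brief peak could have gone unseen.

- **Cover position:** the last pictures show it flat and in line with the box, within about 1 mm and 1° of the measured screws, with the slot ends against the shanks.
- **Catch:** it stands up behind the cover's edge, seen at the same place as before fitting. My two-camera height check on it was rough (about 4 to 5 mm above the deck for the centre of its visible part, where the full pin is 8 mm). I relied on the wrist view matching the one from before fitting.
- **Other things on the bench:** I did not re-measure them. The arm stayed clear of them, and I saw nothing out of place in the pictures.

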